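Butt a foot plate to a channel and snug the bar clamp up to it

TASK

To set up a joint for tack welding, push the loose steel plate squarely up against the back of the channel with the fingertips until no gap is left, then push on the end of the bar clamp's wooden handle so that its arm slides along the bar until the pad just bears on the plate. Push gently so that the channel is not shoved along the bench, lift nothing, and leave the ceramic cup, mandrel, magnet and electrode box where they are.

Things in the scene. Friction and masses are not known exactly. Their poses are not given: they have to be found in the camera images.
- channel: Loose offcut of steel U channel, 400 mm long, lying on its side: its flat back stands upright, 50 mm high, facing the plate; its legs reach 26 mm back towards the clamp's fixed jaw. About 1.25 kg. Origin: middle of the flat back face, 25 mm above the bench. z: level, square to the back, away from the plate; y: along it, to the end where the clamp is (y = +200 mm); x: down.
- plate: Sawn steel plate lying flat and loose, 14.2 mm thick, 0.42 kg: 60 mm across (its x axis, pointing to the channel), 88 mm along the channel (its y axis). Origin: centre of its underside, on the bench; the edge facing the channel is at x = +30 mm, the outer edge at x = -30 mm. Starts 8 to 14 mm short of the channel's back, up to 6 degrees out of line.
- clamp: Red bar clamp (F-clamp) lying on its side round the channel's end, 278 mm long, 81 wide, 24 thick, about 0.95 kg. Its fixed jaw stands within 2 mm of the channel's leg edge. y: along the bar from handle to fixed jaw, square to the channel: the way the arm is pushed shut. x: from the bar into the throat; z up. Pad, screw and handle lie along x = 29 mm, about 12 mm above the bench.
- clamp_arm (a joint): Position of the clamp's arm on its bar, m: 0 to 0.07, growing as the arm is drawn back from the fixed jaw. Arm, screw, pad and handle move as one piece, stay where they are left and take about 2 to 6 N to slide. About 0.034 when jaw, channel, plate and pad all touch.
- clamp_pad (a point): Centre of the front face of the clamp's round pad (18 mm across) at the tip of its screw, about 12 mm above the bench; moves with the arm. It meets the plate's outer edge on the half next to the clamp's bar, 24 to 37 mm to that side of the plate's middle; the rest of that edge is free to be pushed.
- clamp_handle_end (a point): Centre of the free end face of the clamp's round wooden handle (24 mm across, lying on the bench), 12 mm above the bench; moves with the arm. The end face looks along the clamp's -y axis and is pushed along +y.
- clamp_jaw (a point): Point on the inner face of the clamp's fixed jaw, opposite the pad, about 12 mm above the bench.
- cup: Bystander: pink ceramic gas cup, 19 mm across, 47 mm high, standing loose near the plate. Origin: centre of its foot.
- mandrel: Bystander: turned steel plug, 38 mm across, with a T pin on top, 69 mm high in all, standing loose. Origin: centre of its foot.
- magnet: Bystander: flat red welding magnet, 77 x 110 x 24 mm, lying loose behind the channel. Origin: centre of its underside.
- electrodes: Bystander: flat red electrode box, 107 x 44 x 16 mm, lying loose in front of the channel. Origin: centre of its underside.
Not all that is in view belongs to the job. Leave any orange or yellow look-alike of the plate alone.

How it is judged:
By the outcome, as a careful person would: the job done as asked, in the order asked, and still so for the second after the job is handed in, with the robot touching nothing.
It also fails if it takes over 64 s, if anything falls off the work surface, if the arm or the gripper's body presses on something with over 40 N, if the wrist force passes 120 N, or if a joint passes its speed limit or range.

ROBOT

A 6-joint arm with a two-finger parallel gripper is mounted at the origin on the work surface; the furniture and walls round the work are solid. World frame = base frame: x ahead of the robot, y to its left, z up, the work surface at z = 0. Lengths are in m, angles in rad, forces in N, time in s.
With the tool pointing down it reaches from about 0.325 to 0.85 m from the base axis. Payload 15.5 kg.
Tool frame: the origin (TCP) lies between the finger pads; the fingertips stand 14 mm ahead of it and the grasp point (between the pads) lies 5 mm behind it; z points along the fingers, y is the direction in which the jaws open and shut (so a half turn about z gives the same grasp; the last joint's range is limited). The gripper opens to 91 mm and grips with 3 to 60 N. Pads are 32 mm wide; open, the fingers measure 118 mm over their backs; the gripper's body (76 mm by 178 mm) begins 60 mm behind the grasp point.
Start: joints at [-1.363, 0.494, 1.345, -0, 1.302, -0.096], TCP at [0.187, -0.596, 0.228] pointing down, gripper open.
Joint ranges: [-2.91, 2.91], [-0.82, 2.16], [0.22, 2.67], [-1.22, 4.37], [0.12, 2.79], [-3.08, 3.08]. Speed limits (rad/s): [1.89, 1.89, 2.57, 3.01, 3.01, 3.01].

INTERFACE

Orientations are given as a unit quaternion [w, x, y, z].
In Python, from bench import * gives the robot as it stands. The module is installed in compiled form; this text tells all that it offers.
- The arm moves only by the shell command python3 -m handwheel 'ROWS' [OPENING] [FORCE]. ROWS is a JSON object of lists of equal length, an entry for each row: "delta_pos": the shift along the world's x, y, z in m, a list of three; "angular": the turn, a rotation vector about the world's x, y, z in degrees, a list of three. In form: {"delta_pos": [[dx, dy, dz], ...], "angular": [[ax, ay, az], ...]}. A call has exactly 10 rows; each row is the pose to reach, as a shift and turn from the pose commanded when the call began; what a row does not reach only later rows make up. A row lasts 1/8 s, in which the tool goes at most 62.5 mm and 10.7 degrees, less where a joint would pass 70% of its speed; a pose out of reach is approached as far as the arm can. A call with a gripper value outside its range is refused whole. OPENING is the opening, from -1 (shut) to 1 (fully open), set as the call begins (- or left out, the last holds). The fingers move at their own pace and stop on an object; FORCE is the grip in N (left out, the last holds). Time passes only in rows, so rows that repeat a pose let the fingers close, or fill a call up. It gives the time, the measured TCP pose, the force and the opening at its end, in the units of the state.
- sense(): the state, without advancing time (a new reading comes with each control period).
- snapshot(name): name is "side" or "top" or "wrist"; returns a dict with "pixels" (400x640x3 uint8, blue, green, red), "z_map" (400x640 float32, m along the optical axis (not along the pixel's ray), 0 where there is no reading), "intrinsics" (3x3 intrinsics, pixels), "rvec" (rotation vector, rad) and "tvec" (3), from world to camera coordinates, as OpenCV has them. Camera axes: x right, y down, z forward; pixel columns grow to the right and rows downward; lengths in m; the calibration is good to about 2 mm. A picture is of the moment at which its call begins.
- finish_job(): hands the job in, once; it reports no verdict.
The state is a dict: "time": time; "joint_positions": joint angles; "dq": joint speeds; "joint_torque": joint torques, N m; "position": TCP position; "eef_rot": TCP orientation; "wrist_force": force on the tool from outside, world axes, zero at the start; "torque": the same for the moment, N m; "finger_gap": finger opening in m.
Only numpy, scipy, OpenCV 4.12 (cv2) and the standard library are available. Lean on these libraries where they do the work, as an engineer would, in place of code of your own. Each camera call takes 0.05 s, during which the arm holds its last target. There are 200 camera calls.

## Working session

There is one attempt and no reset: what is moved stays moved. The work goes in short steps, Python scripts to look and compute and a shell command to move; the robot and the scene stay as the last step left them, time stands still between calls to the robot, and variables do not carry over. Pictures are saved under pics/ and viewed, about 8 in all and at most 12, crops included, and the job is handed in when it is done.

```bash
mkdir -p pics; cat > h.py <<'E'
from bench import *
import numpy as np, cv2
def cam(n):
    s=snapshot(n); R=cv2.Rodrigues(np.array(s["rvec"],float))[0]; s["R"]=R; s["t"]=np.array(s["tvec"],float).ravel(); s["K"]=np.array(s["intrinsics"],float); return s
def ray(s,u,v,z):
    d=s["R"].T@np.linalg.inv(s["K"])@np.array([u,v,1.]); c=-s["R"].T@s["t"]
    return c+d*(z-c[2])/d[2]
def proj(s,p):
    q=s["K"]@(s["R"]@np.array(p,float)+s["t"]); return q[:2]/q[2]
def cloud(s):
    z=s["z_map"]; v,u=np.mgrid[:400,:640]
    P=np.stack([u,v,np.ones_like(u)],-1)@np.linalg.inv(s["K"]).T*z[...,None]
    return (P-s["t"])@s["R"]
E
python3 - <<'E'
from h import *
s=cam("top");t=cam("side")
print(-s["R"].T@s["t"],-t["R"].T@t["t"]); print(s["R"]);print(s["K"])
cv2.imwrite("pics/top.png",s["pixels"]);cv2.imwrite("pics/side.png",t["pixels"])
print({k:np.round(v,3) for k,v in sense().items()})
E
```

```text
[0.37377149 0.19664268 0.97937516] [ 0.50406452 -0.74225924  0.66888125]
[[-0.01660086 -0.99984449  0.00595062]
 [-0.99584979  0.01600131 -0.08959441]
 [ 0.08948525 -0.00741327 -0.99596056]]
[[370.33374415   0.         314.40586685]
 [  0.         370.33374415 207.37828249]
 [  0.           0.           1.        ]]
{'time': np.float64(0.1), 'joint_positions': array([-1.363,  0.494,  1.346, -0.   ,  1.303, -0.096]), 'dq': array([-0.   , -0.001, -0.002, -0.001,  0.   , -0.001]), 'joint_torque': array([ 3.0000e-03, -8.8024e+01, -3.8254e+01,  7.1000e-02,  4.8000e-02,
       -0.0000e+00]), 'position': array([ 0.187, -0.596,  0.227]), 'eef_rot': array([-0.001,  0.988,  0.151, -0.   ]), 'wrist_force': array([ 0.215, -0.939, -1.302]), 'torque': array([ 0.013, -0.041,  0.018]), 'finger_gap': np.float64(0.091)}
```

View pics/top.png

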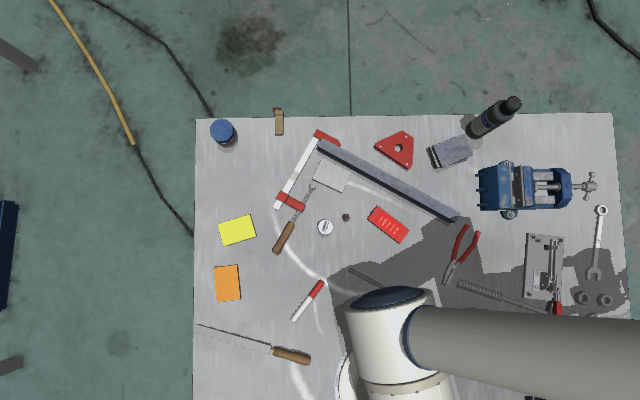

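View pics/side.png

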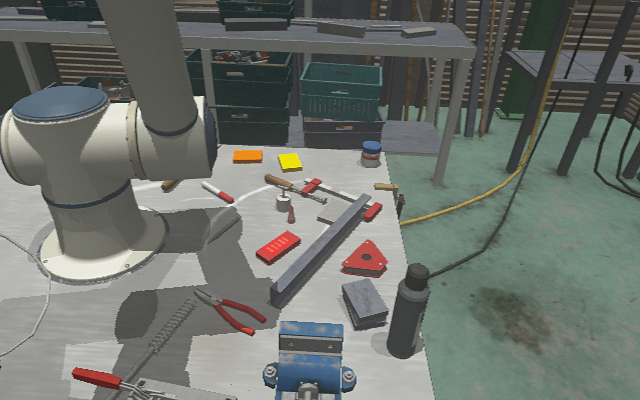

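The top view shows the grey plate at (331,176), just in front of the channel, whose ends are at (320,145) and (455,218). The clamp has its bar at (298,172), its handle end at (277,250) and its pad near (312,186). The mandrel is at (325,227), the cup at (346,217) and the electrode box at (388,224). There are three plate candidates: grey (331,176), yellow (237,230) and orange (228,283). Only the grey one is bare steel lying by the channel, so I'll confirm it in an enlarged crop.

```bash
python3 - <<'E'
from h import *
s=cam("top"); im=s["pixels"]
c=im[125:265,255:415]; cv2.imwrite("pics/crop.png",cv2.resize(c,None,fx=4.2,fy=4.2,interpolation=cv2.INTER_CUBIC))
P=cloud(s)
# plate: height 8-20mm, near
hsv=cv2.cvtColor(im,cv2.COLOR_BGR2HSV)
m=((P[...,2]>.008)&(P[...,2]<.022)&(hsv[...,1]<60)).astype(np.uint8)
n,l,st,ce=cv2.connectedComponentsWithStats(m,connectivity=4)
i=l[176,331];print("plate",i,st[i]); 
r=cv2.minAreaRect(cv2.findContours((l==i).astype(np.uint8),0,2)[0][0]);print(r)
for q in cv2.boxPoints(r): print(q,ray(s,*q,.0142).round(4))
# channel top
m=((P[...,2]>.04)&(P[...,2]<.06)); m[:,:300]=0;m[:130]=0;m[:,465:]=0;m[235:]=0
n,l,st,ce=cv2.connectedComponentsWithStats(m.astype(np.uint8)); i=1+np.argmax(st[1:,4]);print("chan",st[i])
r=cv2.minAreaRect(cv2.findContours((l==i).astype(np.uint8),0,2)[0][0])
for q in cv2.boxPoints(r): print(q,ray(s,*q,.05).round(4))
for nm,u,v,z in [("handle end",277,250,.012),("mandrel",325,227,.05),("cup",346,217,.047),("elec",388,224,.016),("barA",320,140,.02),("barB",278,208,.02)]: print(nm,ray(s,u,v,z).round(4), P[v,u].round(3))
E
```

```text
plate 27 [312 159  40  34 758]
((331.20989990234375, 175.26461791992188), (33.347537994384766, 23.017051696777344), 25.01689338684082)
[311.2336  178.64235] [0.5366 0.1966 0.0142]
[320.9672  157.78468] [0.5921 0.1699 0.0142]
[351.1862  171.88689] [0.553  0.0908 0.0142]
[341.4526  192.74455] [0.4979 0.1178 0.0142]
chan [ 317  138  144   85 1718]
[316.36957 146.97108] [0.6123 0.1821 0.05  ]
[321.80103 137.07372] [0.6379 0.1678 0.05  ]
[460.33594 213.09898] [ 0.4369 -0.1781  0.05  ]
[454.90448 222.99635] [ 0.4121 -0.1631  0.05  ]
handle end [0.3512 0.2883 0.012 ] [0.352 0.287 0.027]
mandrel [0.4074 0.164  0.05  ] [0.407 0.165 0.07 ]
cup [0.4319 0.1104 0.047 ] [ 0.435  0.106 -0.001]
elec [ 0.4138 -0.0015  0.016 ] [ 0.414 -0.001  0.017]
barA [0.6386 0.1717 0.02  ] [0.641 0.171 0.01 ]
barB [0.4599 0.2841 0.02  ] [0.461 0.285 0.012]
```

View pics/crop.png

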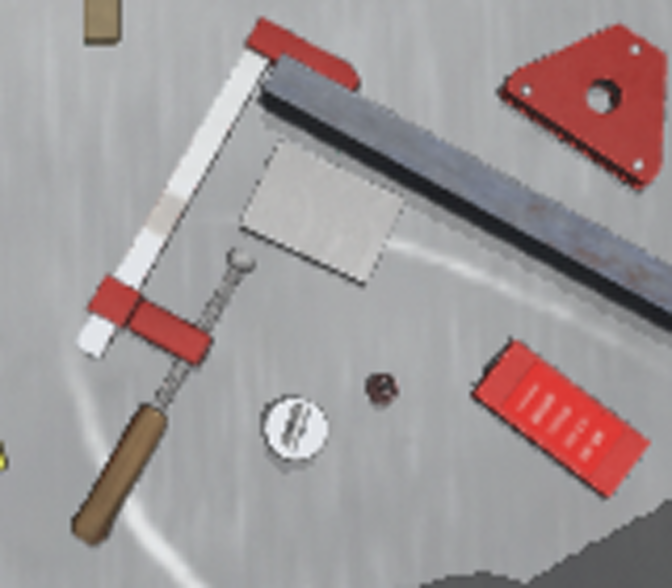

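The crop confirms the bare grey plate, with crop corners (280,142), (405,205), (362,285) and (240,225). The pad is at crop (240,258), with the screw and handle running back to (90,530). The mandrel is at (295,427) and the cup at (381,388), both clear of the finger path. Next I move to a hover position with the jaw axis parallel to the channel.

```bash
python3 -m handwheel '{"delta_pos":[[0.023,0.058,0],[0.046,0.116,0],[0.069,0.174,0],[0.092,0.232,0],[0.115,0.29,0],[0.138,0.348,0],[0.161,0.406,0],[0.184,0.464,0],[0.207,0.522,0],[0.23,0.58,0]],"angular":[[0,0,10],[0,0,20],[0,0,30],[0,0,40],[0,0,50],[0,0,60],[0,0,70],[0,0,80],[0,0,90],[0,0,100]]}' -0.56 20
python3 -m handwheel '{"delta_pos":[[0.022,0.058,0],[0.044,0.116,0],[0.066,0.176,0],[0.066,0.176,0],[0.066,0.176,0],[0.066,0.176,0],[0.066,0.176,0],[0.066,0.176,0],[0.066,0.176,0],[0.066,0.176,0]],"angular":[[0,0,10],[0,0,20],[0,0,30],[0,0,32.5],[0,0,32.5],[0,0,32.5],[0,0,32.5],[0,0,32.5],[0,0,32.5],[0,0,32.5]]}'
python3 - <<'E'
from h import *
s=cam("wrist"); cv2.imwrite("pics/w1.png",s["pixels"])
print({k:np.round(v,3) for k,v in sense().items() if k in("time","position","eef_rot","finger_gap","wrist_force","joint_positions")})
import pickle; pickle.dump({k:v for k,v in s.items()},open("w1.pkl","wb"))
E
```

```text
time: 1.4
position: [0.4174, -0.0144, 0.2281]
eef_rot: [0.0, 0.517, 0.856, 0.0]
wrist_force: [0.9, -1.2, 0.6]
finger_gap: 0.0201
time: 2.65
position: [0.483, 0.1595, 0.228]
eef_rot: [0.0, 0.26, 0.966, 0.0]
wrist_force: [-0.3, -0.2, 0.3]
finger_gap: 0.0202
{'time': np.float64(2.7), 'joint_positions': array([ 0.202,  0.331,  1.628, -0.   ,  1.183, -0.844]), 'position': array([0.483, 0.16 , 0.228]), 'eef_rot': array([-0.   ,  0.26 ,  0.966, -0.   ]), 'wrist_force': array([0.824, 0.126, 0.295]), 'finger_gap': np.float64(0.02)}
```

View pics/w1.png

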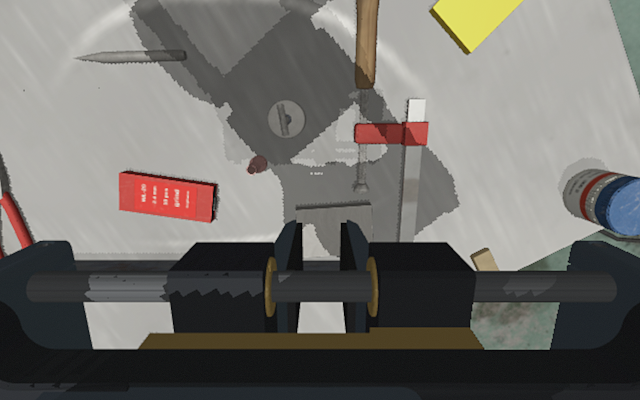

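The wrist view looks back from the channel side. It shows the plate's outer edge from about (297,206) to (370,205), the pad at (361,187), and the screw and handle going up to (368,0). The cup is at (257,164) and the mandrel at (287,118).

```bash
python3 - <<'E'
from h import *; import pickle
w=pickle.load(open("w1.pkl","rb")); s=cam("top"); t=cam("side"); I=cv2.imread("pics/top.png")
N=np.array([.865,-.5017]);E=np.array([.5017,.865])
def ne(p): return np.r_[p[:2]@N,p[:2]@E].round(4)
for nm,u,v,z in [("edge",297,206,.0142),("edge",370,205,.0142),("pad",361,187,.021),("cup",257,164,.03),("mandrel",287,118,.06)]: print("w",nm,ne(ray(w,u,v,z)))
for nm,a,b,z in [("padtop",240,250,.021),("pl1",240,225,.0142),("pl2",362,285,.0142),("pl3",280,142,.0142),("pl4",405,205,.0142)]:
  print("t",nm,ne(ray(s,255+a/4.2,125+b/4.2,z)))
# handle by brown colour, top image
h=cv2.cvtColor(I,cv2.COLOR_BGR2HSV); m=cv2.inRange(h,(5,70,30),(22,255,200)); m[:200]=0;m[:,:265]=0;m[260:]=0;m[:,305:]=0
c=max(cv2.findContours(m,0,1)[0],key=len).reshape(-1,2)
p=np.array([ne(ray(s,*q,.012)) for q in c]); print("handle n range",p[:,0].min(),p[:,0].max()); k=p[:,0]<p[:,0].min()+.03; print("e range near end",p[k,1].min(),p[k,1].max(), "far",p[~k,1].min(),p[~k,1].max())
T=t["pixels"];h=cv2.cvtColor(T,cv2.COLOR_BGR2HSV); m=cv2.inRange(h,(5,70,30),(22,255,200)); r=np.zeros_like(m); r[168:200,255:312]=m[168:200,255:312]
c=max(cv2.findContours(r,0,1)[0],key=len).reshape(-1,2)
p=np.array([ne(ray(t,*q,.012)) for q in c]);print("side handle",p.min(0),p.max(0))
f=sense()["position"];print("tcp",ne(f))
E
```

```text
w edge [0.3694 0.3535]
w edge [0.3682 0.4372]
w pad [0.3455 0.4254]
w cup [0.3185 0.313 ]
w mandrel [0.2705 0.349 ]
t padtop [0.3522 0.429 ]
t pl1 [0.3669 0.4373]
t pl2 [0.371  0.3521]
t pl3 [0.4254 0.4411]
t pl4 [0.4286 0.3529]
handle n range 0.1496 0.2401
e range near end 0.4175 0.4385 far 0.4181 0.4379
side handle [0.1424 0.4124] [0.2366 0.4439]
tcp [0.3377 0.3804]
```

```bash
python3 -m handwheel '{"delta_pos":[[0,0,-0.04],[0,0,-0.08],[0,0,-0.12],[0,0,-0.15],[0,0,-0.18],[0,0,-0.195],[0,0,-0.205],[0,0,-0.209],[0,0,-0.209],[0,0,-0.209]],"angular":[[0,0,0],[0,0,0],[0,0,0],[0,0,0],[0,0,0],[0,0,0],[0,0,0],[0,0,0],[0,0,0],[0,0,0]]}'
python3 -m handwheel '{"delta_pos":[[0.002,-0.0012,0],[0.004,-0.0023,0],[0.006,-0.0035,0],[0.008,-0.0046,0],[0.01,-0.0058,0],[0.012,-0.007,0],[0.0135,-0.0078,0],[0.015,-0.0087,0],[0.0165,-0.0096,0],[0.0165,-0.0096,0]],"angular":[[0,0,0],[0,0,0],[0,0,0],[0,0,0],[0,0,0],[0,0,0],[0,0,0],[0,0,0],[0,0,0],[0,0,0]]}'
python3 - <<'E'
from h import *
a=cam("top");b=cam("wrist");c=cam("side")
A=cv2.resize(a["pixels"][130:230,270:400],None,fx=3,fy=3,interpolation=cv2.INTER_CUBIC)
C=cv2.resize(c["pixels"][165:255,250:400],None,fx=2.7,fy=2.7,interpolation=cv2.INTER_CUBIC)
o=np.zeros((560,800,3),np.uint8);o[:300,:390]=A;o[:243,395:800]=C;o[300:560,:640]=b["pixels"][:260]
cv2.imwrite("pics/m2.png",o);print(sense()["wrist_force"],sense()["position"])
E
```

```text
time: 4.05
position: [0.4833, 0.1597, 0.0195]
eef_rot: [0.0, 0.26, 0.966, 0.0]
wrist_force: [-0.2, 0.1, 0.5]
finger_gap: 0.0197
time: 5.3
position: [0.4995, 0.15, 0.0189]
eef_rot: [-0.0, 0.26, 0.966, -0.0]
wrist_force: [-1.7, 0.2, 0.1]
finger_gap: 0.0199
[-0.6808257  -0.42351758 -0.82264637] [0.49951392 0.14998663 0.01890459]
```

View pics/m2.png

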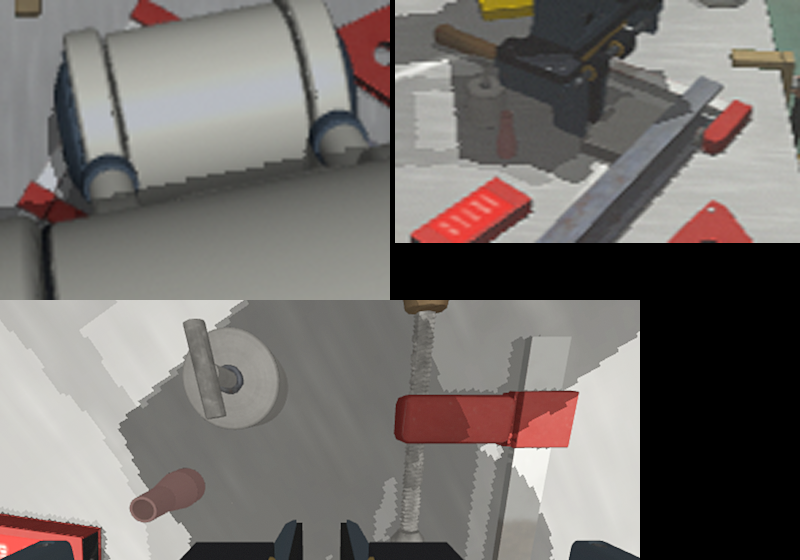

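The composite's side view shows the fingers against the plate's outer edge, with a thin gap to the channel still open. The top view is hidden by the arm. The cup and mandrel are clear in the wrist view, so I creep forward watching the force.

```bash
python3 -m handwheel '{"delta_pos":[[0.0005,-0.0003,0],[0.001,-0.0006,0],[0.0015,-0.0009,0],[0.002,-0.0012,0],[0.0025,-0.0015,0],[0.003,-0.0017,0],[0.0035,-0.002,0],[0.0035,-0.002,0],[0.0035,-0.002,0],[0.0035,-0.002,0]],"angular":[[0,0,0],[0,0,0],[0,0,0],[0,0,0],[0,0,0],[0,0,0],[0,0,0],[0,0,0],[0,0,0],[0,0,0]]}'
python3 - <<'E'
from h import *
N=np.array([.865,-.5017,0]);F=[]
for i in range(4):
    c=cam("side");s=sense();F.append(s["wrist_force"]@N)
print("n",s["position"]@N,"F",np.round(F,2))
o=c["pixels"][190:235,310:380];cv2.imwrite("pics/s3.png",cv2.resize(o,None,fx=10,fy=10,interpolation=cv2.INTER_CUBIC))
E
```

```text
time: 6.7
position: [0.503, 0.148, 0.0189]
eef_rot: [0.0, 0.26, 0.966, 0.0]
wrist_force: [-1.4, 1.1, -0.1]
finger_gap: 0.02
n 0.36085533776831535 F [-1.09 -0.44 -1.11 -1.09]
```

View pics/s3.png

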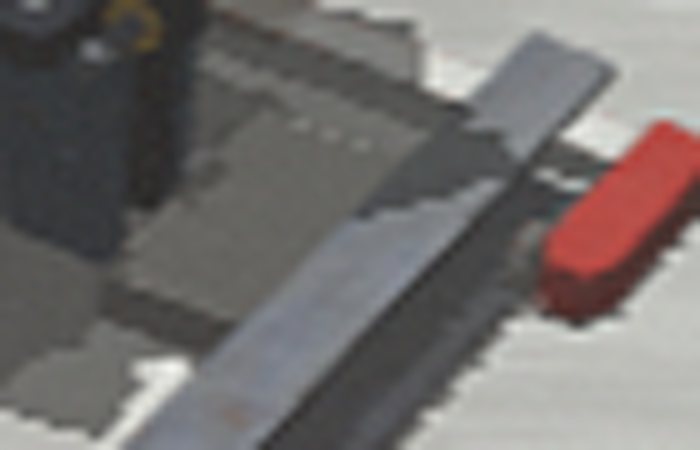

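The crop shows the plate close to the channel, but the gap itself is hidden behind the channel's top. I continue in 1 mm calls, watching for the force to step up from the roughly 1 N of plate sliding.

```bash
cat > f.py <<'E'
from h import *
N=np.array([.865,-.5017,0]);F=[]
for i in range(4):
    snapshot("side");s=sense();F.append(s["wrist_force"]@N)
print("n %.4f"%(s["position"]@N),"F",np.round(F,2),np.mean(F).round(2),"Mz",s["torque"][2].round(3))
E
python3 -m handwheel '{"delta_pos":[[0.0001,-0.0001,0],[0.0002,-0.0001,0],[0.0003,-0.0002,0],[0.0004,-0.0002,0],[0.0005,-0.0003,0],[0.0006,-0.0003,0],[0.0007,-0.0004,0],[0.0008,-0.0005,0],[0.0009,-0.0005,0],[0.001,-0.0006,0]],"angular":[[0,0,0],[0,0,0],[0,0,0],[0,0,0],[0,0,0],[0,0,0],[0,0,0],[0,0,0],[0,0,0],[0,0,0]]}' |grep -E "time|force"; python3 f.py
python3 -m handwheel '{"delta_pos":[[0.0001,-0.0001,0],[0.0002,-0.0001,0],[0.0003,-0.0002,0],[0.0004,-0.0002,0],[0.0005,-0.0003,0],[0.0006,-0.0003,0],[0.0007,-0.0004,0],[0.0008,-0.0005,0],[0.0009,-0.0005,0],[0.001,-0.0006,0]],"angular":[[0,0,0],[0,0,0],[0,0,0],[0,0,0],[0,0,0],[0,0,0],[0,0,0],[0,0,0],[0,0,0],[0,0,0]]}' |grep -E "time|force"; python3 f.py
```

```text
time: 8.15
wrist_force: [-2.5, 2.8, -0.4]
n 0.3619 F [-1.9  -3.37 -2.88 -1.81] -2.49 Mz 0.056
time: 9.6
wrist_force: [-5.7, 6.5, 1.6]
n 0.3625 F [-7.89 -9.02 -9.02 -9.  ] -8.73 Mz 0.157
```

The force rose to 9 N and motion stalled, so the plate is in contact with the channel. I back off, lift, and look from above, closing the fingers on the way to the handle.

```bash
python3 -m handwheel '{"delta_pos":[[-0.003,0.0017,0],[-0.008,0.0046,0],[-0.012,0.007,0],[-0.014,0.008,0.02],[-0.014,0.008,0.06],[-0.014,0.008,0.1],[-0.014,0.008,0.12],[-0.05,0.04,0.12],[-0.09,0.075,0.12],[-0.12,0.1,0.12]],"angular":[[0,0,0],[0,0,0],[0,0,0],[0,0,0],[0,0,0],[0,0,0],[0,0,0],[0,0,0],[0,0,0],[0,0,0]]}'
python3 -m handwheel '{"delta_pos":[[-0.03,0.03,0],[-0.06,0.06,0],[-0.065,0.063,0],[-0.065,0.063,0],[-0.065,0.063,0],[-0.065,0.063,0],[-0.065,0.063,0],[-0.065,0.063,0],[-0.065,0.063,0],[-0.065,0.063,0]],"angular":[[0,0,0],[0,0,0],[0,0,0],[0,0,0],[0,0,0],[0,0,0],[0,0,0],[0,0,0],[0,0,0],[0,0,0]]}' -1 20
python3 - <<'E'
from h import *
a=cam("top");b=cam("wrist");I=cv2.imread("pics/top.png")
cv2.imwrite("pics/t4full.png",a["pixels"]);cv2.imwrite("pics/w4.png",b["pixels"])
A=cv2.resize(a["pixels"][130:210,285:385],None,fx=7,fy=7,interpolation=cv2.INTER_CUBIC)
cv2.imwrite("pics/t4.png",A)
N=np.array([.865,-.5017]);E=np.array([.5017,.865]);p=sense()["position"];print(p[:2]@N,p[:2]@E,p)
E
```

```text
time: 11.05
position: [0.3832, 0.2477, 0.139]
eef_rot: [-0.0, 0.259, 0.966, 0.0]
wrist_force: [0.5, 0.3, -0.2]
finger_gap: 0.0201
time: 12.3
position: [0.3199, 0.3098, 0.1389]
eef_rot: [-0.0, 0.26, 0.966, -0.0]
wrist_force: [0.6, -0.1, 0.1]
finger_gap: 0.0004
0.12130146655518367 0.4285099114206963 [0.31993226 0.30982647 0.13891011]
```

View pics/t4.png

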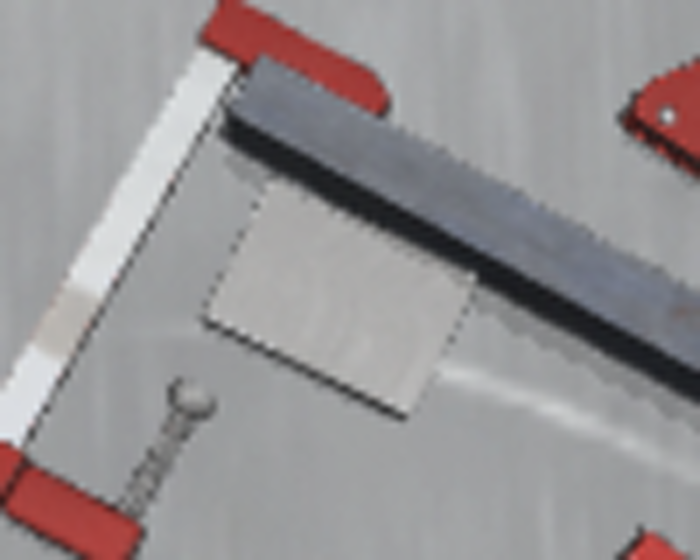

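The crop shows the plate at the channel, with crop corners of about (270,180), (475,272), (408,415) and (205,318). The left end may still be slightly open, so I measure both lines.

```bash
cat > g.py <<'E'
from h import *
import sys
N=np.array([.865,-.5017]);E=np.array([.5017,.865])
def ne(p): return np.array([p[:2]@N,p[:2]@E])
def meas(s,im,tag):
    g=cv2.cvtColor(im,cv2.COLOR_BGR2GRAY).astype(np.float32)
    # profiles along n at given e: intensity at plate-top height and find edges
    for z,lo,hi,name,sg in [(.0142,.35,.40,"plate outer",1),(.0142,.415,.455,"plate inner/back face",-1),(.05,.425,.455,"channel top edge",1)]:
        out=[]
        es=np.arange(.36,.438,.006) if z<.03 else np.arange(.20,.44,.02)
        for e in es:
            n=np.arange(lo,hi,.0005)
            uv=np.array([proj(s,[*(a*N+e*E),z]) for a in n],np.float32)
            v=cv2.remap(g,uv[:,0].reshape(1,-1),uv[:,1].reshape(1,-1),cv2.INTER_CUBIC).ravel()
            d=np.gradient(cv2.GaussianBlur(v.reshape(1,-1),(0,0),2).ravel())*sg
            out.append(n[np.argmax(d)])
        out=np.array(out); k=np.ones(len(es),bool)
        for _ in range(3):
            c=np.polyfit(es[k],out[k],1); r=np.abs(out-np.polyval(c,es)); k=r<max(.0015,np.median(r)*2)
        print(tag,name,"n@.397 %.4f"%np.polyval(c,.397),"tilt deg %.2f"%np.degrees(np.arctan(c[0])),(out*1000).round(1).tolist())
if __name__=="__main__":
    s=cam("top")
    meas(s,cv2.imread("pics/top.png"),"before")
    meas(s,s["pixels"],"now")
E
python3 g.py
```

```text
before plate outer n@.397 0.3708 tilt deg -4.58 [373.5, 373.5, 373.0, 372.5, 371.5, 371.5, 371.0, 370.5, 370.0, 369.5, 369.0, 368.5, 368.0, 367.5]
before plate inner/back face n@.397 0.4392 tilt deg 0.01 [439.0, 439.5, 439.0, 439.5, 439.5, 439.0, 439.5, 439.5, 439.0, 439.0, 439.0, 439.0, 439.5, 439.5]
before channel top edge n@.397 0.4423 tilt deg 0.09 [442.0, 442.0, 441.5, 442.5, 442.0, 442.5, 442.5, 442.0, 442.0, 442.5, 442.5, 442.0]
now plate outer n@.397 0.3807 tilt deg -2.98 [382.5, 382.5, 382.0, 381.5, 381.5, 381.0, 380.5, 380.5, 380.5, 379.5, 379.5, 379.0, 378.5, 379.0]
now plate inner/back face n@.397 0.4398 tilt deg -1.78 [442.0, 441.0, 440.5, 440.5, 440.0, 440.0, 439.5, 439.0, 439.0, 439.0, 438.5, 439.0, 439.5, 439.5]
now channel top edge n@.397 0.4423 tilt deg 0.06 [442.0, 442.0, 442.0, 442.5, 442.0, 442.5, 442.5, 442.0, 442.0, 442.5, 442.5, 442.0]
```

The channel has not moved, since its top edge is still at n = 0.4423. The plate is still 3° off: its far corner touches and the clamp-side end is about 4 mm open. I push again with closed fingers nearer the open end, at e ≈ 0.396, which is 9 mm clear of the pad.

```bash
python3 -m handwheel '{"delta_pos":[[0.04,-0.03,0],[0.085,-0.065,0],[0.13,-0.1,0],[0.17,-0.133,0],[0.1816,-0.1429,0],[0.1816,-0.1429,-0.03],[0.1816,-0.1429,-0.07],[0.1816,-0.1429,-0.1],[0.1816,-0.1429,-0.115],[0.1816,-0.1429,-0.12]],"angular":[[0,0,0],[0,0,0],[0,0,0],[0,0,0],[0,0,0],[0,0,0],[0,0,0],[0,0,0],[0,0,0],[0,0,0]]}'
python3 -m handwheel '{"delta_pos":[[0.001,-0.0006,0],[0.002,-0.0012,0],[0.003,-0.0017,0],[0.004,-0.0023,0],[0.005,-0.0029,0],[0.006,-0.0035,0],[0.007,-0.0041,0],[0.008,-0.0046,0],[0.009,-0.0052,0],[0.01,-0.0058,0]],"angular":[[0,0,0],[0,0,0],[0,0,0],[0,0,0],[0,0,0],[0,0,0],[0,0,0],[0,0,0],[0,0,0],[0,0,0]]}'; python3 f.py
python3 - <<'E'
from h import *
cv2.imwrite("pics/w5.png",cam("wrist")["pixels"])
E
```

```text
time: 13.7
position: [0.5012, 0.1672, 0.0186]
eef_rot: [-0.0, 0.259, 0.966, -0.0]
wrist_force: [0.4, -0.7, -0.5]
finger_gap: 0.0003
time: 14.95
position: [0.5116, 0.1611, 0.0189]
eef_rot: [-0.0, 0.26, 0.966, -0.0]
wrist_force: [-0.4, -0.3, -0.9]
finger_gap: 0.0002
n 0.3617 F [-1.43 -0.06  0.74 -0.29] -0.26 Mz 0.006
```

View pics/w5.png

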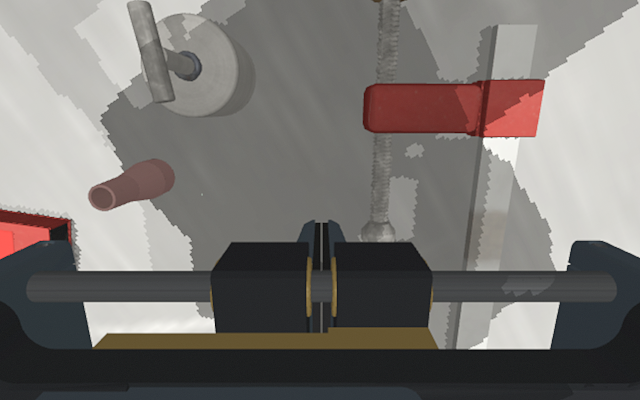

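The wrist view shows the closed fingers left of the pad at (380,230), and the clamp is untouched. There is no contact force yet, so I creep on.

```bash
python3 -m handwheel '{"delta_pos":[[0.0002,-0.0001,0],[0.0003,-0.0002,0],[0.0005,-0.0003,0],[0.0007,-0.0004,0],[0.0009,-0.0005,0],[0.001,-0.0006,0],[0.0012,-0.0007,0],[0.0014,-0.0008,0],[0.0016,-0.0009,0],[0.0017,-0.001,0]],"angular":[[0,0,0],[0,0,0],[0,0,0],[0,0,0],[0,0,0],[0,0,0],[0,0,0],[0,0,0],[0,0,0],[0,0,0]]}' |grep -E "time|force"; python3 f.py
python3 -m handwheel '{"delta_pos":[[0.0001,-0.0001,0],[0.0002,-0.0001,0],[0.0003,-0.0002,0],[0.0004,-0.0002,0],[0.0005,-0.0003,0],[0.0006,-0.0003,0],[0.0007,-0.0004,0],[0.0008,-0.0005,0],[0.0009,-0.0005,0],[0.001,-0.0006,0]],"angular":[[0,0,0],[0,0,0],[0,0,0],[0,0,0],[0,0,0],[0,0,0],[0,0,0],[0,0,0],[0,0,0],[0,0,0]]}' |grep -E "time|force"; python3 f.py
```

```text
time: 16.45
wrist_force: [-4.6, 8.1, 1.8]
n 0.3630 F [-6.71 -6.78 -7.81 -8.05] -7.34 Mz 0.051
time: 17.9
wrist_force: [-4.7, 8.1, 1.5]
n 0.3641 F [-7.56 -8.13 -7.61 -8.7 ] -8.0 Mz 0.097
```

The 8 N force stays constant through 1.1 mm of travel, with sideways drag, which fits the plate pivoting about its far corner. I back off and check.

```bash
python3 -m handwheel '{"delta_pos":[[-0.003,0.0017,0],[-0.008,0.0046,0],[-0.012,0.007,0],[-0.014,0.008,0.03],[-0.014,0.008,0.08],[-0.014,0.008,0.12],[-0.05,0.035,0.12],[-0.1,0.075,0.12],[-0.15,0.115,0.12],[-0.195,0.15,0.12]],"angular":[[0,0,0],[0,0,0],[0,0,0],[0,0,0],[0,0,0],[0,0,0],[0,0,0],[0,0,0],[0,0,0],[0,0,0]]}'
python3 g.py | grep now
```

```text
time: 19.35
position: [0.3175, 0.3104, 0.1391]
eef_rot: [0.0, 0.26, 0.966, 0.0]
wrist_force: [1.9, 1.0, 0.2]
finger_gap: 0.0004
now plate outer n@.397 0.3821 tilt deg -0.60 [382.5, 382.5, 382.5, 382.5, 382.0, 382.0, 382.0, 381.5, 382.0, 381.5, 382.0, 382.0, 381.5, 382.0]
now plate inner/back face n@.397 0.4414 tilt deg -0.69 [442.0, 441.5, 442.0, 441.5, 441.5, 441.5, 441.0, 441.5, 441.5, 441.0, 441.0, 441.0, 441.0, 441.0]
now channel top edge n@.397 0.4424 tilt deg 0.10 [442.0, 442.0, 442.0, 442.5, 442.5, 442.5, 442.5, 442.0, 442.0, 442.5, 442.5, 442.5]
```

The plate is nearly flush, within 0.6° or about 1 mm at the clamp end, and the channel is unmoved. One more small push, with a slight drift towards the clamp to relieve the sideways friction.

```bash
python3 -m handwheel '{"delta_pos":[[0.04,-0.03,0],[0.085,-0.066,0],[0.13,-0.102,0],[0.17,-0.135,0],[0.1847,-0.1462,0],[0.1847,-0.1462,-0.03],[0.1847,-0.1462,-0.07],[0.1847,-0.1462,-0.1],[0.1847,-0.1462,-0.115],[0.1847,-0.1462,-0.12]],"angular":[[0,0,0],[0,0,0],[0,0,0],[0,0,0],[0,0,0],[0,0,0],[0,0,0],[0,0,0],[0,0,0],[0,0,0]]}' | grep -A1 time
python3 -m handwheel '{"delta_pos":[[0.003,-0.0017,0],[0.006,-0.0035,0],[0.008,-0.0046,0],[0.0087,-0.005,0],[0.0094,-0.0054,0],[0.01,-0.0058,0],[0.0104,-0.006,0],[0.0106,-0.006,0],[0.0108,-0.006,0],[0.0111,-0.006,0]],"angular":[[0,0,0],[0,0,0],[0,0,0],[0,0,0],[0,0,0],[0,0,0],[0,0,0],[0,0,0],[0,0,0],[0,0,0]]}'|grep -E "time|force"; python3 f.py
python3 -m handwheel '{"delta_pos":[[0.0002,0,0],[0.0003,0.0001,0],[0.0005,0.0002,0],[0.0006,0.0002,0],[0.0008,0.0003,0],[0.001,0.0004,0],[0.0012,0.0005,0],[0.0014,0.0006,0],[0.0015,0.0007,0],[0.0016,0.0008,0]],"angular":[[0,0,0],[0,0,0],[0,0,0],[0,0,0],[0,0,0],[0,0,0],[0,0,0],[0,0,0],[0,0,0],[0,0,0]]}'|grep -E "time|force"; python3 f.py
```

```text
time: 20.65
position: [0.5035, 0.1636, 0.0186]
time: 21.9
wrist_force: [-8.9, 9.3, 9.0]
n 0.3650 F [-12.56 -12.94 -12.38 -12.14] -12.51 Mz 0.024
time: 23.35
wrist_force: [-11.6, 3.6, 8.1]
n 0.3654 F [-12.49 -11.65 -12.7  -11.85] -12.17 Mz -0.069
```

```bash
python3 -m handwheel '{"delta_pos":[[-0.003,0.0017,0],[-0.008,0.0046,0],[-0.012,0.007,0],[-0.014,0.008,0.03],[-0.014,0.008,0.08],[-0.014,0.008,0.12],[-0.05,0.035,0.12],[-0.1,0.075,0.12],[-0.15,0.115,0.12],[-0.195,0.15,0.12]],"angular":[[0,0,0],[0,0,0],[0,0,0],[0,0,0],[0,0,0],[0,0,0],[0,0,0],[0,0,0],[0,0,0],[0,0,0]]}'
python3 g.py | grep now
python3 - <<'E'
from h import *
a=cam("top")["pixels"]
cv2.imwrite("pics/t6.png",cv2.resize(a[125:265,255:415],None,fx=4.2,fy=4.2,interpolation=cv2.INTER_CUBIC))
N=np.array([.865,-.5017]);E=np.array([.5017,.865]);p=sense()["position"];print(p[:2]@N,p[:2]@E,p)
E
```

```text
time: 24.8
position: [0.32, 0.3091, 0.139]
eef_rot: [0.0, 0.26, 0.966, 0.0]
wrist_force: [1.0, 0.3, 0.3]
finger_gap: 0.0003
now plate outer n@.397 0.3833 tilt deg 0.10 [383.5, 383.0, 383.0, 383.0, 383.5, 383.0, 383.5, 383.5, 383.5, 383.5, 383.5, 383.0, 383.0, 383.5]
now plate inner/back face n@.397 0.4427 tilt deg 0.23 [442.5, 442.5, 442.5, 442.5, 443.0, 443.0, 442.5, 443.0, 443.0, 442.5, 442.5, 442.5, 442.5, 443.5]
now channel top edge n@.397 0.4432 tilt deg 0.27 [442.5, 442.5, 442.0, 442.5, 442.5, 443.0, 443.0, 443.0, 443.0, 443.0, 443.0, 443.5]
0.11863110016510747 0.42739013903070255 [0.3170604  0.31019762 0.13890892]
```

View pics/t6.png

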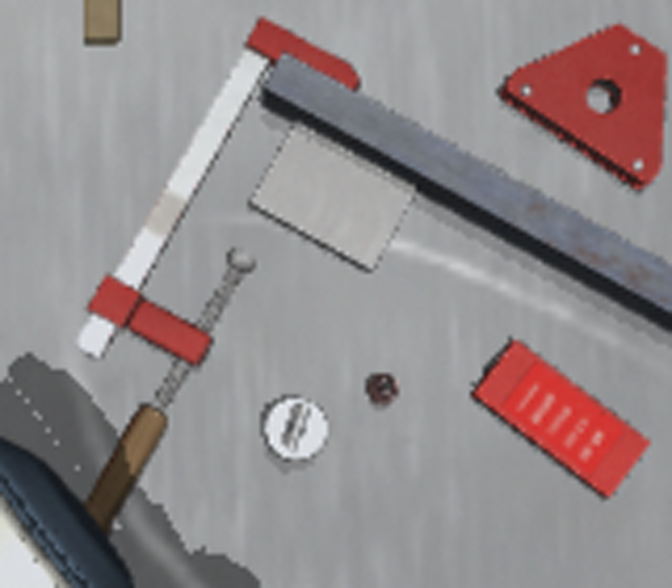

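The plate is now flush, with tilt 0.1° for the plate, 0.2° for its inner edge and 0.27° for the channel; the channel shifted less than 1 mm. The crop shows the inner plate edge (297,125)–(415,188) against the channel, with the bystanders unmoved. Next, descend behind the handle end.

```bash
python3 -m handwheel '{"delta_pos":[[-0.008,0.0045,0],[-0.008,0.0045,-0.03],[-0.008,0.0045,-0.06],[-0.008,0.0045,-0.09],[-0.008,0.0045,-0.11],[-0.008,0.0045,-0.119],[-0.004,0.0022,-0.119],[0,0,-0.119],[0.004,-0.0023,-0.119],[0.006,-0.0035,-0.119]],"angular":[[0,0,0],[0,0,0],[0,0,0],[0,0,0],[0,0,0],[0,0,0],[0,0,0],[0,0,0],[0,0,0],[0,0,0]]}'; python3 f.py
python3 -m handwheel '{"delta_pos":[[0.0015,-0.0009,0],[0.003,-0.0017,0],[0.0045,-0.0026,0],[0.006,-0.0035,0],[0.0075,-0.0043,0],[0.009,-0.0052,0],[0.0105,-0.0061,0],[0.012,-0.007,0],[0.0135,-0.0078,0],[0.015,-0.0087,0]],"angular":[[0,0,0],[0,0,0],[0,0,0],[0,0,0],[0,0,0],[0,0,0],[0,0,0],[0,0,0],[0,0,0],[0,0,0]]}'; python3 f.py
python3 - <<'E'
from h import *
a=cam("top")["pixels"];c=cam("side")["pixels"]
o=np.zeros((580,800,3),np.uint8);o[:560,:395]=cv2.resize(a[125:265,290:389],(395,560));o[:320,400:800]=cv2.resize(c[165:245,290:390],(400,320))
o[325:580,400:]=cv2.resize(c[140:242,210:370],(400,255))
cv2.imwrite("pics/m7.png",o)
g=a
E
python3 g.py|grep now
```

```text
time: 26.15
position: [0.3283, 0.3046, 0.0203]
eef_rot: [0.0, 0.26, 0.966, 0.0]
wrist_force: [-0.0, 0.2, 0.6]
finger_gap: 0.0005
n 0.1306 F [-0.32 -0.17  0.19 -0.15] -0.11 Mz 0.036
time: 27.6
position: [0.342, 0.2957, 0.0198]
eef_rot: [-0.001, 0.26, 0.966, -0.0]
wrist_force: [-5.4, 2.7, 1.2]
finger_gap: 0.0005
n 0.1477 F [-4.33 -3.62 -3.69 -3.7 ] -3.84 Mz -0.049
now plate outer n@.397 0.3833 tilt deg 0.10 [383.5, 383.0, 383.0, 383.0, 383.5, 383.0, 383.5, 383.5, 383.5, 383.5, 383.5, 383.0, 383.0, 383.5]
now plate inner/back face n@.397 0.4427 tilt deg 0.09 [442.5, 442.5, 442.5, 442.5, 443.0, 443.0, 442.5, 443.0, 443.0, 442.5, 442.5, 442.5, 442.5, 443.0]
now channel top edge n@.397 0.4432 tilt deg 0.31 [442.5, 442.0, 442.0, 442.5, 442.5, 443.0, 443.0, 443.0, 443.0, 443.0, 443.0, 443.5]
```

View pics/m7.png

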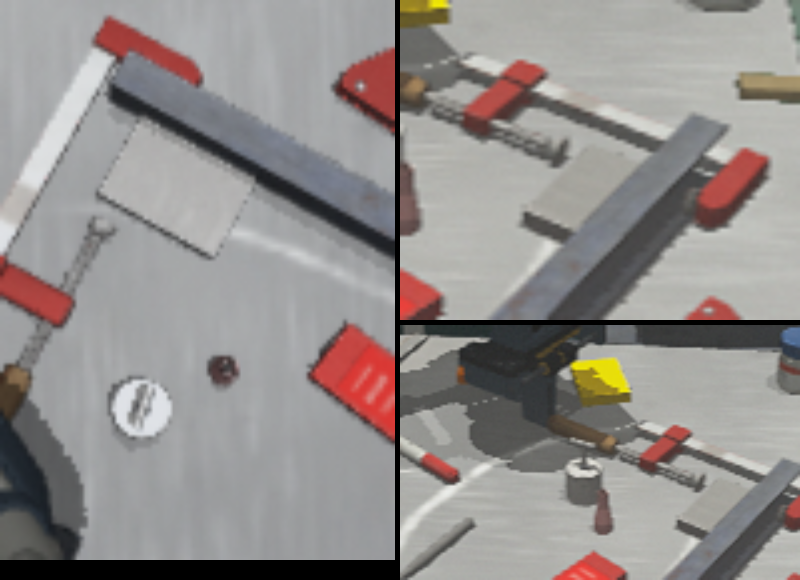

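The composite shows the fingers pushing the handle end (lower right), with the pad advanced to top pixel (315.5,180.5), about 17 mm short of the plate. The arm slides at about 4 N, and the jaw and bystanders have not moved. I go 11 mm on, then creep.

```bash
python3 -m handwheel '{"delta_pos":[[0.001,-0.0006,0],[0.002,-0.0012,0],[0.003,-0.0017,0],[0.004,-0.0023,0],[0.005,-0.0029,0],[0.006,-0.0035,0],[0.007,-0.004,0],[0.008,-0.0046,0],[0.009,-0.0052,0],[0.0095,-0.0055,0]],"angular":[[0,0,0],[0,0,0],[0,0,0],[0,0,0],[0,0,0],[0,0,0],[0,0,0],[0,0,0],[0,0,0],[0,0,0]]}'|grep -E "time|force"; python3 f.py
python3 - <<'E'
from h import *
a=cam("top");p=a["pixels"]
cv2.imwrite("pics/t8.png",cv2.resize(p[125:205,270:370],None,fx=7,fy=7,interpolation=cv2.INTER_CUBIC))
E
```

```text
time: 29.2
wrist_force: [-4.0, 2.1, 0.3]
n 0.1590 F [-4.5  -3.59 -3.28 -3.02] -3.6 Mz -0.046
```

View pics/t8.png

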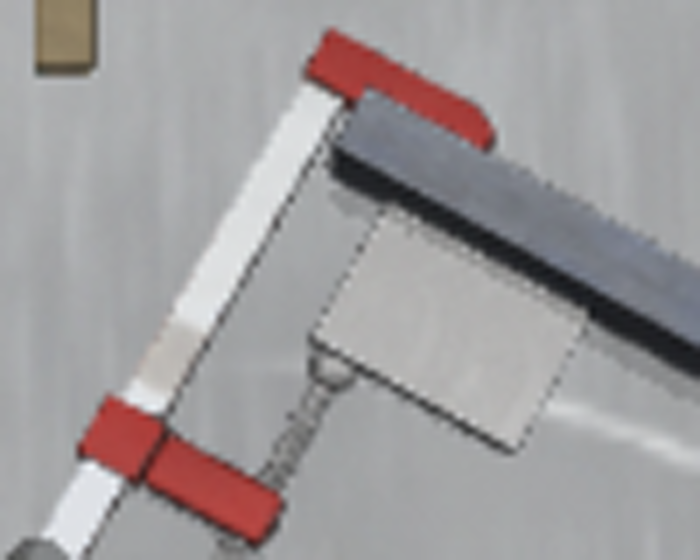

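The crop shows the pad at (332,365), only a few mm from the plate's outer edge at (335,350). Now 1.5 mm creeps.

```bash
python3 -m handwheel '{"delta_pos":[[0.0002,-0.0001,0],[0.0003,-0.0002,0],[0.0005,-0.0003,0],[0.0006,-0.0004,0],[0.0008,-0.0005,0],[0.0009,-0.0005,0],[0.001,-0.0006,0],[0.0011,-0.0006,0],[0.0012,-0.0007,0],[0.0013,-0.0008,0]],"angular":[[0,0,0],[0,0,0],[0,0,0],[0,0,0],[0,0,0],[0,0,0],[0,0,0],[0,0,0],[0,0,0],[0,0,0]]}'|grep -E "time|force"; python3 f.py
python3 -m handwheel '{"delta_pos":[[0.0001,-0.0001,0],[0.0002,-0.0001,0],[0.0003,-0.0002,0],[0.0004,-0.0002,0],[0.0005,-0.0003,0],[0.0006,-0.0003,0],[0.0007,-0.0004,0],[0.0008,-0.0005,0],[0.0009,-0.0005,0],[0.001,-0.0006,0]],"angular":[[0,0,0],[0,0,0],[0,0,0],[0,0,0],[0,0,0],[0,0,0],[0,0,0],[0,0,0],[0,0,0],[0,0,0]]}' |grep -E "time|force"; python3 f.py
```

```text
time: 30.7
wrist_force: [-4.9, 1.1, 1.0]
n 0.1605 F [-4.05 -4.56 -4.47 -4.16] -4.31 Mz -0.033
time: 32.15
wrist_force: [-6.9, 4.5, 1.5]
n 0.1615 F [-6.71 -7.1  -7.34 -6.74] -6.97 Mz 0.035
```

```bash
python3 -m handwheel '{"delta_pos":[[0.0001,0,0],[0.0001,-0.0001,0],[0.0002,-0.0001,0],[0.0002,-0.0001,0],[0.0003,-0.0002,0],[0.0003,-0.0002,0],[0.0004,-0.0002,0],[0.0005,-0.0003,0],[0.0006,-0.0003,0],[0.0006,-0.0003,0]],"angular":[[0,0,0],[0,0,0],[0,0,0],[0,0,0],[0,0,0],[0,0,0],[0,0,0],[0,0,0],[0,0,0],[0,0,0]]}' |grep -E "time|force"; python3 f.py; python3 g.py|grep now
python3 - <<'E'
from h import *
a=cam("top");p=a["pixels"]
cv2.imwrite("pics/t9.png",cv2.resize(p[125:205,270:370],None,fx=7,fy=7,interpolation=cv2.INTER_CUBIC))
E
```

```text
time: 33.6
wrist_force: [-9.8, 7.5, 1.9]
n 0.1617 F [-12.55 -12.65 -12.67 -12.58] -12.61 Mz 0.003
now plate outer n@.397 0.3834 tilt deg 0.33 [383.5, 383.0, 383.0, 383.0, 383.5, 383.0, 383.5, 383.5, 383.5, 383.5, 383.5, 375.0, 376.0, 383.5]
now plate inner/back face n@.397 0.4427 tilt deg 0.33 [442.5, 442.5, 442.5, 442.5, 443.0, 443.0, 442.5, 443.0, 443.0, 442.5, 442.5, 443.0, 442.5, 443.5]
now channel top edge n@.397 0.4432 tilt deg 0.25 [442.5, 442.5, 442.0, 442.5, 443.0, 443.0, 443.0, 443.0, 443.0, 443.0, 443.0, 443.5]
```

View pics/t9.png

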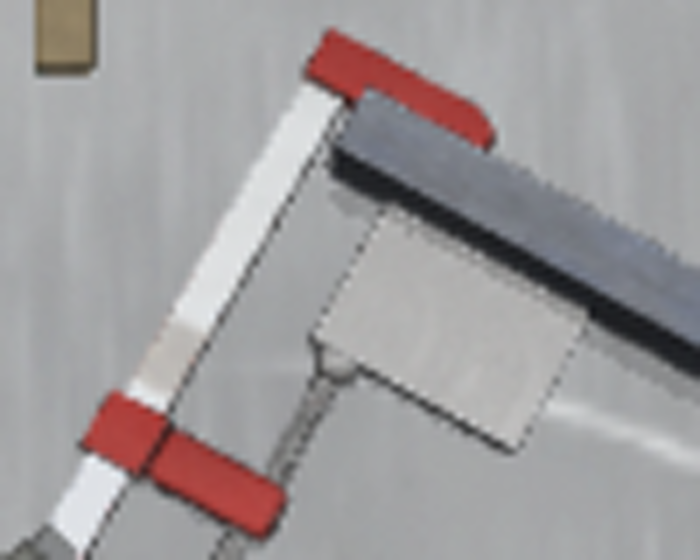

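The pad now bears on the plate at (335,357) in the crop. The force rose sharply to 12.6 N with almost no motion, and neither plate nor channel moved. I back straight off, lift clear and do the final check.

```bash
python3 -m handwheel '{"delta_pos":[[-0.001,0.0006,0],[-0.004,0.0023,0],[-0.01,0.0058,0],[-0.014,0.008,0],[-0.014,0.008,0.03],[-0.014,0.008,0.08],[-0.014,0.008,0.13],[-0.014,0.008,0.16],[-0.014,0.008,0.16],[-0.014,0.008,0.16]],"angular":[[0,0,0],[0,0,0],[0,0,0],[0,0,0],[0,0,0],[0,0,0],[0,0,0],[0,0,0],[0,0,0],[0,0,0]]}'; python3 g.py|grep now
python3 - <<'E'
from h import *
a=cam("top")["pixels"];c=cam("side")["pixels"]
o=np.zeros((600,800,3),np.uint8);o[:595,:400]=cv2.resize(a[125:265,290:384],(400,595));o[:300,402:]=cv2.resize(c[165:240,290:390],(398,300))
o[302:,402:]=cv2.resize(c[140:252,220:369],(398,298))
cv2.imwrite("pics/m10.png",o)
E
```

```text
time: 35.15
position: [0.3406, 0.2966, 0.1793]
eef_rot: [-0.0, 0.26, 0.966, -0.0]
wrist_force: [0.6, -0.2, 0.3]
finger_gap: 0.0006
now plate outer n@.397 0.3834 tilt deg 0.33 [383.5, 383.0, 383.0, 383.0, 383.5, 383.0, 383.5, 383.5, 383.5, 383.5, 383.5, 375.0, 376.0, 383.5]
now plate inner/back face n@.397 0.4427 tilt deg 0.33 [442.5, 442.5, 442.5, 442.5, 443.0, 443.0, 442.5, 443.0, 443.0, 442.5, 442.5, 443.0, 442.5, 443.5]
now channel top edge n@.397 0.4432 tilt deg 0.30 [442.5, 442.0, 442.0, 442.5, 443.0, 443.0, 443.0, 443.0, 443.0, 443.0, 443.0, 443.5]
```

```bash
python3 -c "
from bench import *
print(finish_job())"
```

```text
the job is handed in; nothing more can be done
None
```

The plate is up against the channel's back with no gap left that I could measure, and the clamp's pad bears on the plate. I handed the job in at about 35 s, with the gripper clear of everything.

- **Plate:** The first push stopped with one corner touching and the plate still 3° off, so I pushed twice more near the open end. It now sits parallel to the channel to within about 0.1°.
- **Channel:** It shifted by up to about 1 mm at the clamp end during the last plate push, which reached 12.5 N. It did not move while I closed the clamp.
- **Clamp:** The arm slid at about 4 N. I stopped when the force rose sharply to 12.6 N with almost no movement.
- **Last checks:** After I backed off, the top-camera measurements of plate and channel were unchanged. Two edge samples at the pad read off because the pad hides the plate's edge there.
- **Not confirmed:** The viewer refused my last picture because I had reached the 12-picture limit. The cup, mandrel, magnet and electrode box were last seen in place in earlier views, and I never measured them again. No side view could see into the joint itself.

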